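# Knock a jammed tube adapter out of a centrifuge bucket

### The job

The white plastic tube adapter is jammed inside the aluminium centrifuge bucket that is clamped upside down in the knock-out stand. Take the knock-out rod from its holder, put it through the hole in the bucket's base and push until the adapter drops out onto the pad below, then let go of the rod and leave it standing in the bucket with its guard resting on the base. Do not disturb the two culture dishes or the dropper bottle.

Things in the scene. Friction and masses are not known exactly. Their poses are not given: they have to be found in the camera images.
- stand: Fixed steel stand, origin under its foot (124 mm disc): three posts, a 110 mm ring, and above it, mouth down at 78 mm, the aluminium bucket, 64 mm across, base on top at 148 mm; trunnion pads reach 43 mm from the axis. Left or right of the bench's middle, the holder on the other side.
- stand_hole (a point): Centre of the 30 mm round knock-out hole through the bucket's 8 mm thick base, at the level of the base's top face; z up. Four sprung rubber noses inside hold the adapter: it takes about 7 to 14 N straight down to start it, then 3 to 6 N; it falls free once its flat top has been pushed to about 60 mm below this point.
- stand_pad (a point): Centre of the top of the rubber pad (72 mm diameter) on the stand's foot, 10 mm above the bench, straight below the hole; there the adapter lands.
- adapter_center (a point): Centre of the jammed adapter: white plastic cylinder 48 mm in diameter, 50 mm high in all, upright (its lowest 10 mm is a 40 mm nose), loose, 0.12 kg. At the start its flat top lies about 14 mm below the top of the bucket's base.
- rod_handle (a point): Centre of the rod's handle, where it is grasped: upright black cylinder 18 mm in diameter, 70 mm long. Knock-out rod, 0.12 kg, loose, z up along it: handle, guard (top 35 mm below this point), steel shank 12 mm in diameter tapering over its last 8 mm to a 6 mm flat tip 107 mm below this point. It hangs by its guard in the holder.
- rod_guard (a point): Centre of the underside of the rod's steel guard (disc 48 mm in diameter, 6 mm thick), 41 mm below the handle's centre; the shank reaches 66 mm below it. The guard is wider than the bucket's hole: resting on the base, it puts the tip 66 mm below the base's top, far enough to free the adapter.
- holder: Fixed grey block 64 mm square, 72 mm high, origin under its centre, with an 18 mm hole down its middle in which the rod hangs; lift the rod straight up by 70 mm or more to clear it.
- dish_white: Bystander: white closed culture dish, marked with lines, 92 mm across, 15 mm high, origin at the centre of its underside; on the bench's middle line, nearer the robot.
- dish_blood_b: Bystander: dark red closed culture dish, 92 mm across, 15 mm high, origin at the centre of its underside; on the middle line, farther off.
- dropper_bottle_1: Bystander: dropper bottle, 32 mm across, 81 mm high, origin at the centre of its underside; at the back of the bench near the middle.
Not all that is in view belongs to the job. Leave any orange look-alike of the part that bears rod_handle alone.

How it is judged:
By the outcome, as a careful person would: the job done as asked, in the order asked, and still so for the second after the job is handed in, with the robot touching nothing.
It also fails if it takes over 48 s, if anything falls off the work surface, if the arm or the gripper's body presses on something with over 40 N, if the wrist force passes 120 N, or if a joint passes its speed limit or range.

### The arm

A 6-joint arm with a two-finger parallel gripper is mounted at the origin on a cart in front of the work surface, level with it; the furniture and walls round the work are solid. World frame = base frame: x ahead of the robot, y to its left, z up, the work surface at z = 0. Lengths are in m, angles in degrees, forces in N, time in s.
With the tool pointing down it reaches from about 0.25 to 0.725 m from the base axis. Payload 9.7 kg.
Tool frame: the origin (TCP) lies midway between the tips of the shut fingers; the grasp point (between the pads) lies bot.grasp_offset behind it (bot.grasp_offset is the distance from the TCP to the grasp point, in m); x points along the fingers, y is the direction in which the jaws open and shut, and the axes are right-handed (so a half turn about x gives the same grasp; the last joint's range is limited). The gripper opens to 85 mm and grips with 20 to 120 N. Pads are 22 mm wide; open, the fingers measure 114 mm over their backs; the gripper's body (76 mm by 85 mm) begins 54 mm behind the grasp point. The pads swing forward as they close: fully open they stand 13 mm farther back than shut.
Start: joints at [-77.292, 4.979, 10.078, 95.1, 0, 90], TCP at [0.121, -0.537, 0.209] pointing down, gripper open.
Joint ranges: [-179.16, 179.16], [-48.56, 103.87], [-65.8, 70.77], [-126.05, 130.52], [-82.76, 87.17], [-180, 180]. Speed limits (degrees/s): [127.2, 127.2, 147.25, 180, 180, 180].

### API

Orientations are given as [roll, pitch, yaw] about the fixed x, y, z axes, in that order (R = Rz(yaw) Ry(pitch) Rx(roll)).
In Python, from workcell import status, camera, bot gives the robot as it stands.
- The arm moves only by the shell command python3 -m jog 'ROWS' [OPENING] [FORCE]. ROWS is text: rows parted by semicolons, each of 4 numbers parted by spaces: the shift along the tool's x, y, z in mm, then the turn about the tool's x in degrees. A call has exactly 8 rows; each row is the pose to reach, as a shift and turn from the pose commanded when the call began, along the tool's axes at that moment; what a row does not reach only later rows make up. A row lasts 1/8 s, in which the tool goes at most 62.5 mm and 10.7 degrees, less where a joint would pass 70% of its speed; a pose out of reach is approached as far as the arm can. A call with a gripper value outside its range is refused whole. OPENING is the opening, from 0 (shut) to 1 (fully open), set as the call begins (- or left out, the last holds). The fingers move at their own pace and stop on an object; FORCE is the grip in N (left out, the last holds). Time passes only in rows, so rows that repeat a pose let the fingers close, or fill a call up. It gives the time, the measured TCP pose, the force and the opening at its end, in the units of the state.
- status.get_obs(): the state, without advancing time (a new reading comes with each control period).
- camera(name): name is "side" or "top" or "wrist"; returns a dict with "color" (420x560x3 uint8, red, green, blue), "vfov" (degrees; the focal length in pixels is half the picture's height over the tangent of half this angle, whatever the lens; pixels are square), "cx", "cy" (the principal point, pixels), "rvec" (rotation vector, rad) and "tvec" (3), from world to camera coordinates, as OpenCV has them. Camera axes: x right, y down, z forward; pixel columns grow to the right and rows downward; lengths in m; the calibration is good to about 2 mm. A picture is of the moment at which its call begins. There is no depth.
- bot.job_done(): hands the job in, once; it reports no verdict.
The state is a dict: "time": time; "q": joint angles; "qd": joint speeds; "joint_efforts": joint torques, N m; "ee_pos": TCP position; "tcp_rot": TCP orientation; "wrist_force": force on the tool from outside, world axes, zero at the start; "torque": the same for the moment, N m; "opening": finger opening in m.
Only numpy, scipy, OpenCV 4.12 (cv2) and the standard library are available. Lean on these libraries where they do the work, as an engineer would, in place of code of your own. Each camera call takes 0.05 s, during which the arm holds its last target. There are 200 camera calls.

## Working session

There is one attempt and no reset: what is moved stays moved. The work goes in short steps, Python scripts to look and compute and a shell command to move; the robot and the scene stay as the last step left them, time stands still between calls to the robot, and variables do not carry over. Pictures are saved under pics/ and viewed, about 8 in all and at most 12, crops included, and the job is handed in when it is done.

```bash
ls; mkdir -p pics; cat > h.py <<'E'
import numpy as np, cv2
from workcell import status, camera, bot
def cam(n, save=None):
    c=camera(n); 
    if save: cv2.imwrite('pics/'+save, c['color'][:,:,::-1])
    H=c['color'].shape[0]; f=H/2/np.tan(np.radians(c['vfov'])/2)
    c['K']=np.array([[f,0,c['cx']],[0,f,c['cy']],[0,0,1]]); c['R']=cv2.Rodrigues(np.array(c['rvec'],float))[0]; c['t']=np.array(c['tvec'],float).ravel()
    c['C']=-c['R'].T@c['t']; return c
def ray(c,u,v): 
    d=c['R'].T@np.linalg.inv(c['K'])@np.array([u,v,1.]); return d/np.linalg.norm(d)
def plane(c,u,v,z): 
    d=ray(c,u,v); return c['C']+d*(z-c['C'][2])/d[2]
def cross(c1,p1,c2,p2):
    d1,d2=ray(c1,*p1),ray(c2,*p2); s=np.linalg.lstsq(np.c_[d1,-d2],c2['C']-c1['C'],rcond=None)[0]
    a,b=c1['C']+s[0]*d1,c2['C']+s[1]*d2; return (a+b)/2,np.linalg.norm(a-b)
def proj(c,P): 
    q=c['K']@(c['R']@np.array(P,float)+c['t']); return q[:2]/q[2]
E
python3 - <<'E'
from h import *
ims=[]
for n in ['top','side']:
    c=cam(n,n+'0.png'); print(n,c['C'].round(3),c['R'].round(2).tolist(),c['vfov']); 
o=status.get_obs(); print({k:np.round(v,3) for k,v in o.items()}, bot.grasp_offset)
E
```

```text
pics
top [0.369 0.047 1.059] [[0.0, -1.0, 0.03], [-0.99, -0.01, -0.17], [0.17, -0.03, -0.99]] 54.619192921741885
side [ 0.234 -0.728  0.448] [[0.93, -0.37, -0.01], [-0.14, -0.33, -0.93], [0.34, 0.87, -0.36]] 50.48712356793694
{'time': np.float64(0.1), 'q': array([-7.7293e+01,  5.0090e+00,  1.0037e+01,  9.5099e+01, -1.0000e-03,
        9.0000e+01]), 'qd': array([-0.05 , -0.114,  0.114,  0.049,  0.047, -0.016]), 'joint_efforts': array([ 0.0000e+00, -5.2156e+01,  4.6565e+01,  1.6000e-02,  0.0000e+00,
       -0.0000e+00]), 'ee_pos': array([ 0.121, -0.536,  0.208]), 'tcp_rot': array([-89.33 ,  89.93 , 103.376]), 'wrist_force': array([ 0.552, -0.165,  0.213]), 'torque': array([-0.008, -0.083,  0.034]), 'opening': np.float64(0.086)} 0.0187
```

View pics/top0.png

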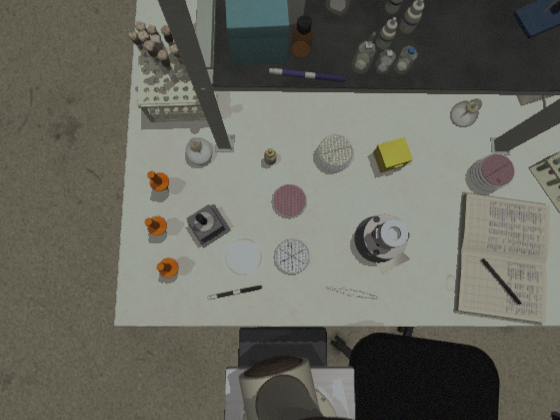

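View pics/side0.png

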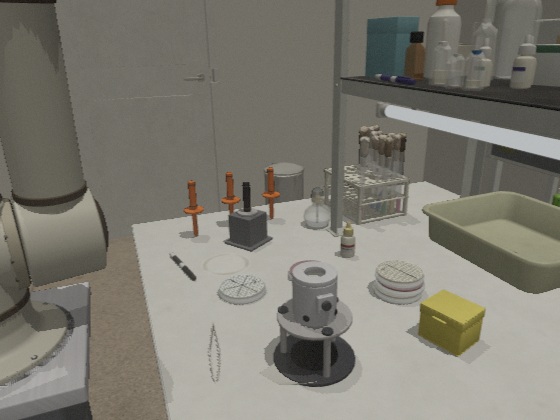

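Top view: holder with rod at about (207,224), bucket base/hole at about (394,233), dishes at (292,257) and (290,200), bottle at (270,156). Side view: handle at about (247,197), bucket base at about (315,272). The orange look-alikes stand at the left edge. Next I'll crop for detail.

```bash
python3 - <<'E'
import cv2, numpy as np
t=cv2.imread('pics/top0.png'); s=cv2.imread('pics/side0.png')
def crop(i,x,y,w,h): return cv2.resize(i[y:y+h,x:x+w],(400,300),interpolation=cv2.INTER_CUBIC)
g=np.vstack([np.hstack([crop(t,172,198,72,54),crop(t,346,206,80,60)]),np.hstack([crop(s,207,175,80,60),crop(s,275,255,80,60)])])
cv2.imwrite('pics/crops.png',g)
E
```

```text
(no output)
```

View pics/crops.png

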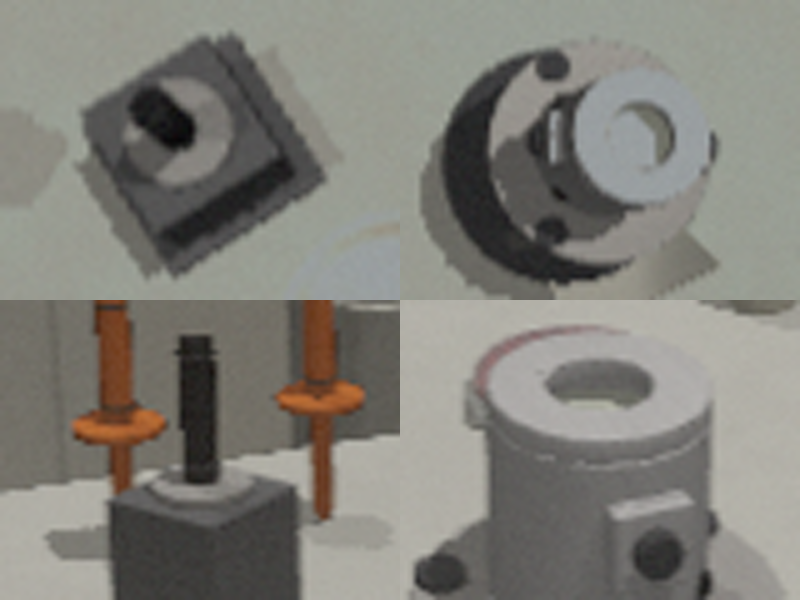

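The crops (top row from the top camera, bottom row from the side) show the black handle with its grey guard on the holder, and the bucket base as a bright disc with its hole. The guard sits at about (204.4,221.4) top and (247.6,212.6) side. The base disc sits at about (394.2,233.2) top and (315,272) side.

```bash
python3 - <<'E'
from h import *
T,S=cam('top'),cam('side')
def blob(c,x,y,w,h,lo,hi):
    g=cv2.cvtColor(c['color'],cv2.COLOR_RGB2GRAY); m=np.zeros_like(g); m[y:y+h,x:x+w]=cv2.inRange(g[y:y+h,x:x+w],lo,hi)
    k=max(cv2.findContours(m,cv2.RETR_EXTERNAL,cv2.CHAIN_APPROX_NONE)[0],key=cv2.contourArea); return k,m
k,_=blob(T,375,212,40,42,150,255)
print('base ell?',cv2.minEnclosingCircle(k))
kh,m=blob(T,190,208,25,25,0,40); print('handle top',cv2.minAreaRect(kh))
kh,m=blob(S,240,178,14,36,0,50); print('handle side',cv2.minAreaRect(kh),cv2.boundingRect(kh))
for n,a,b in [('handle top',(198.6,217),(246,183)),('guard top',(204.4,221.4),(247.6,212.6)),('base',(394.2,233.2),(315,272))]:
    P,e=cross(T,a,S,b); print(n,P.round(4),'gap',e.round(4),'reproj',proj(T,P).round(1),proj(S,P).round(1))
for n,p,z in [('dishw',(292,257),.015),('dishr',(290,200),.015),('bottle',(270,156),.08)]: print(n,plane(T,*p,z).round(3))
P=plane(T,394.2,233.2,.148);Q=plane(T,204.4,221.4,.078);print(P,Q,plane(T,198.6,217,.148))
E
```

```text
base ell? ((394.5, 232.5), 28.2932071685791)
handle top ((200.75003051757812, 219.25003051757812), (11.31370735168457, 6.363960266113281), 45.0)
handle side ((245.5, 196.5), (29.0, 7.0), 90.0) (242, 182, 8, 30)
handle top [0.5051 0.2123 0.1446] gap 0.0 reproj [198.6 217. ] [246. 183.]
guard top [0.5051 0.2109 0.0725] gap 0.0 reproj [204.4 221.4] [247.6 212.6]
base [ 0.4706 -0.2315  0.1462] gap 0.0001 reproj [394.2 233.2] [315. 272.]
dishw [ 0.423 -0.006  0.015]
dishr [ 0.571 -0.     0.015]
bottle [0.67  0.052 0.08 ]
[ 0.47040263 -0.23091994  0.148     ] [0.50433577 0.20994978 0.078     ] [0.50458256 0.21167147 0.148     ]
```

Measured heights agree with the text (handle top 0.145, base top 0.146). Now I'll move toward a hover above the rod, turning so the jaws stay radial.

```bash
python3 -m jog '-15 -30 -25 -4; -25 -70 -58 -10; -33 -113 -94 -17; -41 -156 -130 -24; -41 -199 -166 -31; -41 -242 -202 -38; -41 -285 -238 -45; -41 -323 -270 -50'; python3 -c "
from h import *
o=status.get_obs();R=cv2.Rodrigues(np.zeros(3))[0]
from scipy.spatial.transform import Rotation as Q
R=Q.from_euler('xyz',o['tcp_rot'],degrees=True).as_matrix();print(o['q'].round(1),R.round(3).tolist(),(R.T@(np.array([.505,.211,.25])-o['ee_pos'])*1000).round(1))"
```

```text
time: 1.2
ee_pos: [0.3138, -0.1603, 0.25]
tcp_rot: [97.6, 90.0, -19.5]
wrist_force: [0.8, -0.1, -0.1]
opening: 0.0854
[-27.1 -20.4  -7.9 102.5   0.   90. ] [[0.001, 0.89, -0.455], [-0.0, -0.455, -0.89], [-1.0, 0.001, -0.0]] [   0.     1.2 -417.6]
```

```bash
python3 -m jog '0 0 -52 -6; 0 0 -106 -13; 0 0 -160 -20; 0 0 -214 -27; 0 0 -268 -34; 0 0 -322 -41; 0 0 -374 -47; 0 1 -417 -50'; python3 -c "
from h import *
c=cam('wrist','w1.png');print(c['C'].round(3),c['R'].round(2).tolist(),c['vfov'],proj(c,[.505,.211,.148]),status.get_obs()['ee_pos'].round(4))"
```

```text
time: 2.2
ee_pos: [0.5059, 0.21, 0.2494]
tcp_rot: [-90.0, 90.0, -157.1]
wrist_force: [0.5, -0.2, 0.1]
opening: 0.0854
[0.477 0.28  0.413] [[0.92, 0.39, 0.0], [0.37, -0.88, 0.3], [0.11, -0.27, -0.96]] 63.821673416575976 [282.8496917  198.04445602] [0.5074 0.2133 0.2478]
```

View pics/w1.png

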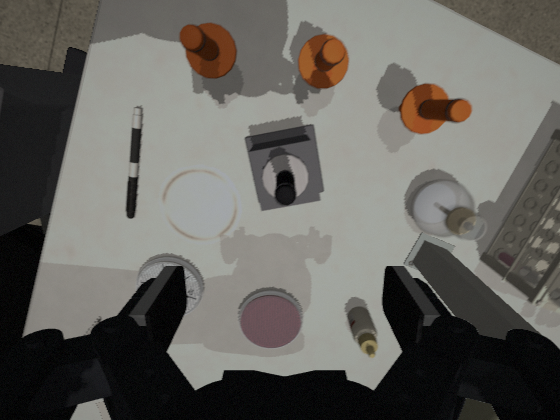

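The wrist view shows the rod handle's top at about (286,198), prediction (283,198), with the orange look-alikes clear at the top and fingers left and right. The arm was still settling, so I'll remeasure at rest.

```bash
python3 -c "
from h import *
a=cam('wrist');c=cam('wrist');g=cv2.cvtColor(c['color'],cv2.COLOR_RGB2GRAY)
sub=g[165:212,265:308]; m=cv2.inRange(sub,0,30)
k=max(cv2.findContours(m,0,1)[0],key=cv2.contourArea).reshape(-1,2)+[265,165]; x,y,w,h=cv2.boundingRect(k);print(x,y,w,h)
r=w/2; u,v=x+w/2-.5,y+h-r-.5; print(u,v,plane(c,u,v,.148),proj(c,[.505,.211,.148]))
# guard disc
o=status.get_obs();print(o['ee_pos'].round(4),o['tcp_rot'].round(2))
P,e=cross(c,(u,v),cam('top'),(198.6,217));print('x',P,e)
cv2.imwrite('pics/w2c.png',cv2.resize(c['color'][140:230,230:350,::-1],(800,600),interpolation=cv2.INTER_CUBIC))
"
```

```text
274 172 20 35
283.5 196.5 [0.50510268 0.21387469 0.148     ] [282.01029192 199.59155382]
[0.5056 0.2095 0.2485] [ -90.29   89.87 -157.45]
x [0.50549144 0.2125854  0.14288191] 0.0002903338362188569
```

View pics/w2c.png

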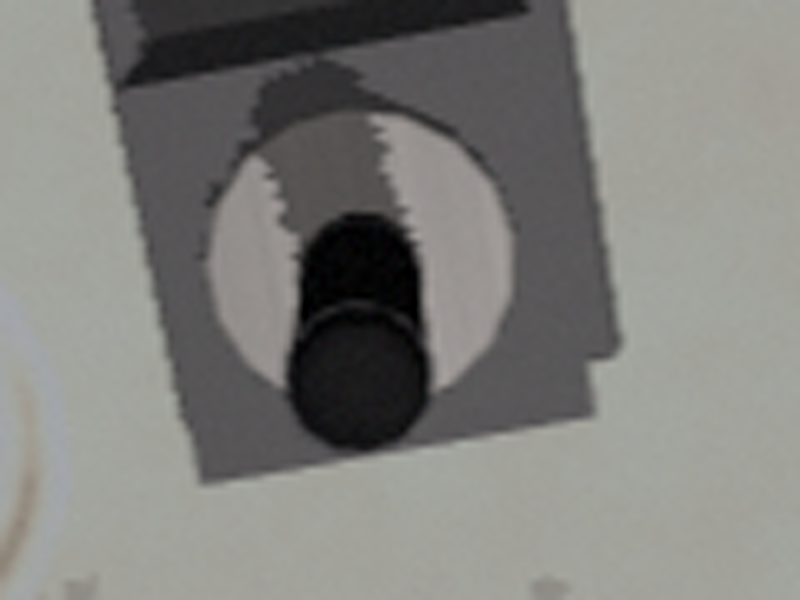

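The crop shows the handle top as a disc centred at image pixel (284,196.5) and the guard at (284,180). That gives about (0.505, 0.2125), consistent with the earlier values to 2 mm. Descending.

```bash
python3 -m jog '20 0 -1 0; 50 0 -2 0; 80 0 -2 0; 110 0 -2 0; 135 0 -2 0; 150 0 -2 0; 155 0 -2 0; 155 0 -2 0'; python3 -m jog '0 0 0 0; 0 0 0 0; 0 0 0 0; 0 0 0 0; 0 0 0 0; 0 0 0 0; 0 0 0 0; 0 0 0 0' 0 80
```

```text
time: 3.4
ee_pos: [0.5048, 0.2098, 0.0955]
tcp_rot: [88.5, 90.0, 21.2]
wrist_force: [0.5, 0.7, 0.1]
opening: 0.0854
time: 4.4
ee_pos: [0.5047, 0.21, 0.095]
tcp_rot: [90.6, 90.0, 23.3]
wrist_force: [0.4, -0.6, 3.3]
opening: 0.0159
```

```bash
python3 -m jog '-10 0 0 0; -35 0 0 0; -65 0 0 0; -95 0 0 0; -125 0 0 0; -150 0 0 0; -165 0 0 0; -170 0 0 0'; python3 -c "
from h import *
c=cam('wrist');c=cam('wrist');s=cam('side')
a=cv2.resize(c['color'][150:390,150:430,::-1],(400,343));b=s['color'][60:360,150:500,::-1]
b=cv2.resize(b,(400,343))
cv2.imwrite('pics/held.png',np.hstack([a,b]))
from scipy.spatial.transform import Rotation as Q
o=status.get_obs();R=Q.from_euler('xyz',o['tcp_rot'],degrees=True).as_matrix();print(o['ee_pos'],o['opening'],o['q'].round(1),R.round(3).tolist(),(R.T@(np.array([.4705,-.231,.265])-o['ee_pos'])*1000).round(1))"
```

```text
time: 5.4
ee_pos: [0.5048, 0.21, 0.266]
tcp_rot: [88.7, 89.9, 21.4]
wrist_force: [0.3, 1.3, -1.3]
opening: 0.0158
[0.50457081 0.20989248 0.26453268] 0.01563933340847149 [ 22.6   6.2  17.7 101.5  -0.   89.9] [[-0.0, 0.922, 0.386], [-0.0, 0.386, -0.922], [-1.0, -0.001, 0.0]] [  -0.4 -201.6  393.6]
```

View pics/held.png

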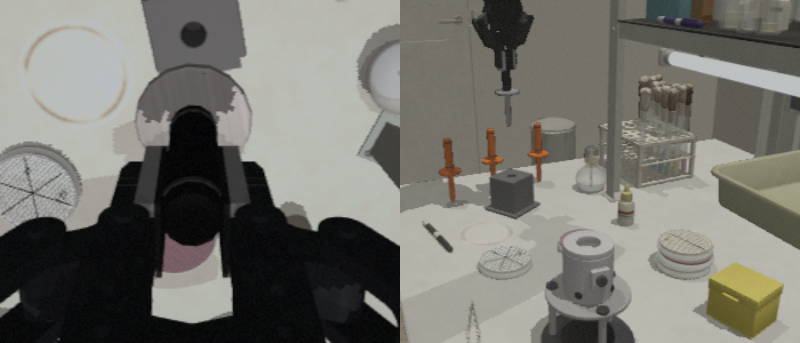

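The rod is held upright (wrist view: handle between the pads, guard below at crop (195,105); side view: shank tip clear of the holder). Moving to above the hole.

```bash
python3 -m jog '0 -10 20 2; 0 -30 59 7; 0 -56 109 13; 0 -82 160 20; 0 -108 211 26; 0 -134 262 32; 0 -160 312 39; 0 -180 351 44'; python3 -m jog '0 -13 26 3; 0 -20 38 5; 0 -22 43 5; 0 -22 43 5; 0 -22 43 5; 0 -22 43 5; 0 -22 43 5; 0 -22 43 5'; python3 -c "
from h import *
from scipy.spatial.transform import Rotation as Q
c=cam('wrist','w3.png');s=cam('side','s3.png');t=cam('top','t3.png')
a=cv2.resize(c['color'][100:340,150:430,::-1],(400,343));b=cv2.resize(s['color'][190:310,245:385,::-1],(400,343))
cv2.imwrite('pics/over.png',np.hstack([a,b]))
o=status.get_obs();R=Q.from_euler('xyz',o['tcp_rot'],degrees=True).as_matrix();e=o['ee_pos'];print(e,o['opening'],o['q'].round(1),R.round(3).tolist(),(R.T@(np.array([.4705,-.231,.265])-e)*1000).round(1))
for d in (.0223,.0883): P=e+[0,0,-d]; print('exp guard/tip',P.round(4),proj(c,P).round(1),proj(s,P).round(1))
"
```

```text
time: 6.55
ee_pos: [0.4726, -0.1861, 0.2644]
tcp_rot: [-65.0, 90.0, -176.7]
wrist_force: [0.8, -0.5, -0.3]
opening: 0.0162
time: 7.55
ee_pos: [0.4381, -0.2153, 0.2648]
tcp_rot: [-92.2, 90.0, 151.5]
wrist_force: [-0.0, -0.3, -1.2]
opening: 0.0158
[ 0.43801554 -0.21541338  0.26489714] 0.016117981795930672 [-26.2  -1.9   9.4 101.3  -0.   90.1] [[0.0, 0.897, -0.443], [-0.0, -0.443, -0.897], [-1.0, 0.0, 0.0]] [-0.1 36.  -0.4]
exp guard/tip [ 0.438  -0.2154  0.2426] [284.3 236.8] [288.1 206.8]
exp guard/tip [ 0.438  -0.2154  0.1766] [284.2 204.7] [288.7 251.7]
```

View pics/over.png

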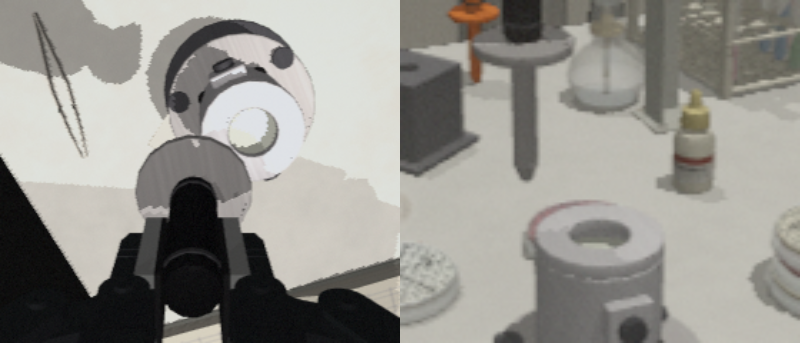

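The tool frame had turned, so the rod is still about 36 mm short along tool y. The rod tip in the side view at (289,252) matches the prediction (288.7,251.7), so the grasp is straight. The hole in the wrist view is at about (327.3,192).

```bash
python3 -c "
from h import *
from scipy.spatial.transform import Rotation as Q
c=cam('wrist');s=cam('side');o=status.get_obs();R=Q.from_euler('xyz',o['tcp_rot'],degrees=True).as_matrix();e=o['ee_pos']
print('plane',plane(c,327.3,192,.148)); P,g=cross(c,(327.3,192),s,(315,272));print('cross',P,g)
tip,g=cross(s,(289.1,252.0),c,(284.2,204.7));print('tip',tip,e)
for p in (P,plane(c,327.3,192,.148),np.array([.4705,-.231,.148])): print((R.T@(p-e)*1000).round(1))
"
```

```text
plane [ 0.47238067 -0.22954924  0.148     ]
cross [ 0.47190119 -0.23013348  0.14528331] 0.001059101972015717
tip [ 0.43817432 -0.21574899  0.1763268 ] [ 0.43798488 -0.21544347  0.26488858]
[119.6  36.9  -1.9]
[116.9  37.1  -2.6]
[116.9  36.   -0.5]
```

```bash
python3 -m jog '0 10 0 0; 0 22 0 0; 0 32 -1 0; 0 36.5 -1 0; 0 36.5 -1 0; 8 36.5 -1 0; 18 36.5 -1 0; 22 36.5 -1 0'; python3 -c "
from h import *
c=cam('wrist');s=cam('side');o=status.get_obs();e=o['ee_pos'];print(e,proj(s,e-[0,0,.0883]))
a=cv2.resize(c['color'][100:340,150:430,::-1],(400,343));b=cv2.resize(s['color'][210:330,245:385,::-1],(400,343))
cv2.imwrite('pics/over2.png',np.hstack([a,b]))"
```

```text
time: 8.8
ee_pos: [0.4707, -0.2305, 0.2419]
tcp_rot: [-90.1, 89.9, 153.6]
wrist_force: [0.1, 0.1, -1.3]
opening: 0.0158
[ 0.47079008 -0.23053696  0.24224577] [314.83239269 266.72205851]
```

View pics/over2.png

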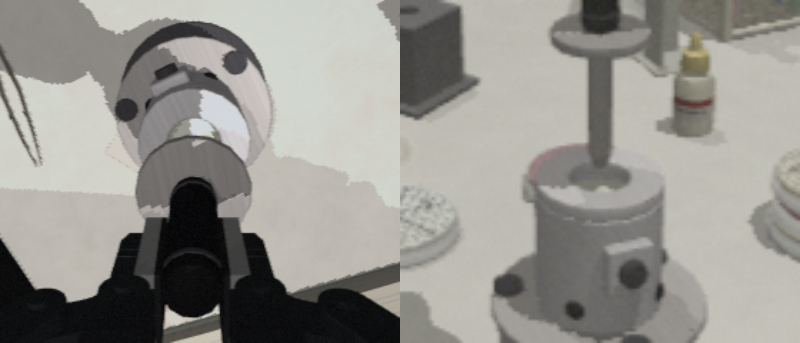

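The tip hangs over the middle of the hole (side crop (600,163) vs hole (600,178)). Descending onto the adapter, then pushing.

```bash
python3 -m jog '4 0 0 0; 10 0 0 0; 15 0 0 0; 18 0 0 0; 21 0 0 0; 24 0 0 0; 27 0 0 0; 30 0 0 0' - 100; python3 -m jog '3 0 0 0; 6 0 0 0; 10 0 0 0; 14 0 0 0; 18 0 0 0; 22 0 0 0; 26 0 0 0; 28 0 0 0'
```

```text
time: 9.9
ee_pos: [0.472, -0.2309, 0.2152]
tcp_rot: [97.2, 89.7, -19.1]
wrist_force: [0.9, 0.1, 9.6]
opening: 0.0155
time: 10.9
ee_pos: [0.4719, -0.231, 0.1865]
tcp_rot: [91.6, 89.8, -24.7]
wrist_force: [-1.3, -0.5, 9.8]
opening: 0.0156
```

```bash
python3 -m jog '2 0 0 0; 4 0 0 0; 6 0 0 0; 8 0 0 0; 10 0 0 0; 11 0 0 0; 12 0 0 0; 12 0 0 0'; python3 -c "
from h import *
c=cam('side');o=status.get_obs();e=o['ee_pos'];print(e,o['wrist_force'])
cv2.imwrite('pics/push.png',cv2.resize(c['color'][220:400,205:415,::-1],(700,600)))"
```

```text
time: 11.9
ee_pos: [0.4711, -0.2307, 0.1726]
tcp_rot: [-89.6, 90.0, 154.1]
wrist_force: [0.1, -0.3, -0.8]
opening: 0.0156
[ 0.47112412 -0.23068929  0.1727347 ] [-0.09677329  0.16209693 -0.69363123]
```

View pics/push.png

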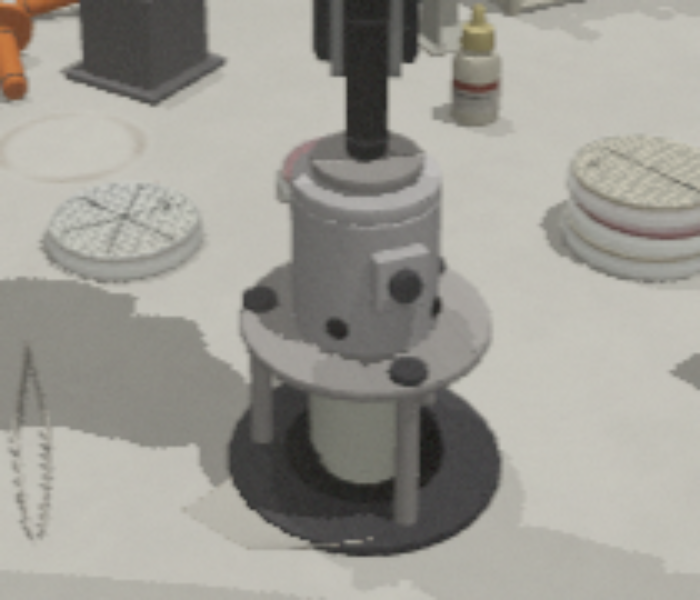

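The adapter stands on the pad (crop (360,430)), the force is back to zero, and the guard is 1–2 mm above the base. I'll lower the last bit, release and retreat.

```bash
python3 -m jog '1 0 0 0; 2 0 0 0; 2 0 0 0; 2 0 0 0; 2 0 0 0; 2 0 0 0; 2 0 0 0; 2 0 0 0'; python3 -m jog '0 0 0 0; 0 0 0 0; 0 0 0 0; 0 0 0 0; 0 0 0 0; 0 0 0 0; 0 0 0 0; 0 0 0 0' 0.8 40; python3 -m jog '-5 0 0 0; -15 0 0 0; -35 0 0 0; -60 0 0 0; -90 0 0 0; -115 0 0 0; -125 0 0 0; -130 0 0 0'; python3 -c "
from h import *
c=cam('side');t=cam('top');o=status.get_obs();e=o['ee_pos'];print(e,o['wrist_force'],o['time'])
P=np.array([.471,-.231,.148]);print([(proj(c,P+[0,0,z])-[205,220])*10/3 for z in (.006,.076)])
a=c['color'][200:400,205:415,::-1];b=t['color'][140:300,220:430,::-1]
cv2.imwrite('pics/end.png',np.hstack([cv2.resize(a,(400,381)),cv2.resize(b,(400,381))]))"
```

```text
time: 12.95
ee_pos: [0.4712, -0.2308, 0.1711]
tcp_rot: [88.1, 90.0, -28.2]
wrist_force: [0.1, -0.6, 3.8]
opening: 0.0155
time: 13.95
ee_pos: [0.4712, -0.2307, 0.1709]
tcp_rot: [71.4, 90.0, -44.9]
wrist_force: [0.1, -0.1, 0.7]
opening: 0.0685
time: 14.95
ee_pos: [0.4713, -0.2308, 0.3012]
tcp_rot: [89.0, 90.0, -27.3]
wrist_force: [-1.4, 0.2, -0.5]
opening: 0.0684
[ 0.47119737 -0.23071179  0.30070902] [-0.73310994 -0.0955086  -0.51870445] 15.05
[array([367.03985015, 156.01546491]), array([3.68597609e+02, 2.70332451e-01])]
```

View pics/end.png

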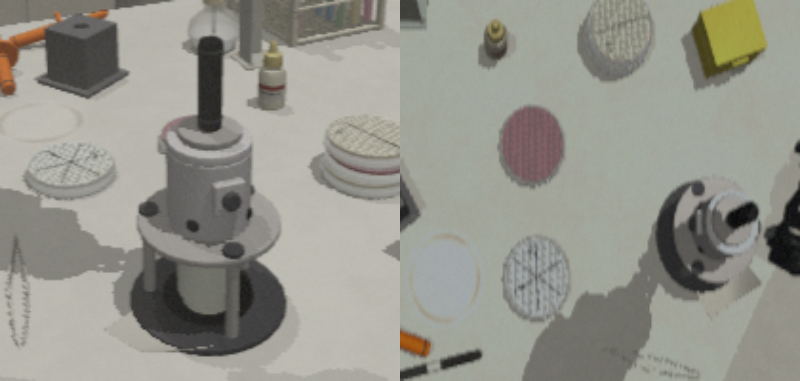

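The rod stands with its guard on the base and the adapter is on the pad, dishes and bottle in place. However, an orange look-alike appears to be lying down, so I'll check when that happened.

```bash
python3 -c "
from h import *
s=cam('side','s9.png');t=cam('top','t9.png')
r=lambda i:cv2.resize(i,(400,300))
s0,s3,t0,t3=[cv2.imread('pics/'+n+'.png') for n in ('side0','s3','top0','t3')]
z=lambda i:r(i[130:280,130:330]); y=lambda i:r(i[130:310,110:350])
cv2.imwrite('pics/cmp.png',np.vstack([np.hstack([z(s3),z(cv2.imread('pics/s9.png'))]),np.hstack([y(t3),y(cv2.imread('pics/t9.png'))])]))"
```

```text
(no output)
```

View pics/cmp.png

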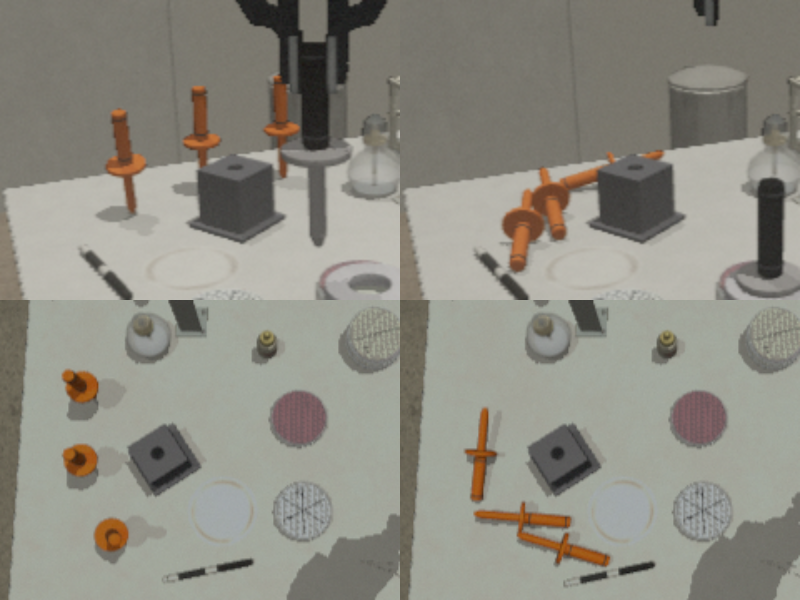

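The orange pieces stood unsupported on their tips. They were still up, one already leaning, after the arm had left for the stand, and they toppled with nothing near them. The task says to leave them alone, so I'm handing in.

```bash
python3 -c "
from h import *
a=cv2.imread('pics/t9.png').astype(int);b=cam('top')['color'][:,:,::-1].astype(int);d=abs(a-b).max(2);print('moving px',(d[:330]>60).sum());print(bot.job_done())"
```

```text
moving px 0
the job is handed in; nothing more can be done
None
```

The adapter is out and on the pad, and the knock-out rod is standing in the bucket with its guard resting on the base. I handed the job in at about 15 s.

- **Push:** I took the rod from the holder with the gripper at 80 N and raised it to 100 N for the push. The force read about 10 N in the two readings while pushing and fell to about zero once the adapter dropped. I then lowered the rod the last 2 mm (3.8 N), released it and backed the gripper off 130 mm.
- **Last checks:** The final side and top views show the adapter upright on the pad and the rod upright. Both dishes and the dropper bottle are in their places. The top view showed no movement just before hand-in.
- **Orange look-alikes:** All three fell over during the job, though they are still on the bench. They had been standing on their tips. They were still up, with one already leaning, after the arm had moved away to the stand, and I saw no contact force. I believe they toppled by themselves, but I have no picture of the fall to confirm it. I left them lying, as instructed not to touch them.
- **Measurement differences:** The views agreed to 2–3 mm on the rod and hole positions. The gripper read 16 mm closed on the 18 mm handle, but the rod stayed straight and did not visibly slip.

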